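# Lock a brush blank in the cam-clamp jig

## Task

A brush blank lies loose on the board of the small wooden cam-clamp jig. With a fingertip push it by its handle end along the board until its head butts against the dark end stop; then push the red cam lever round clockwise (seen from above) all the way to its stop, so that the cam clamps the head against the two steel pins, and leave it locked. Push with the fingers only; never lift or carry the blank off the board, and leave the oil can, sanding block and screwdriver where they are.

Things in the scene. Friction and masses are not known exactly. Their poses are not given: they have to be found in the camera images.
- cam_jig: the jig, screwed to the table: pale wooden board. Origin on the table; +x the way the blank is pushed, +y from the cam to the two pins, z up. Board: x -80 to 110, y -68 to 60, top z 18 mm. Steel pins 12 mm thick, tops at z 44, at (-8, 46) and (41, 48) mm; lever stop pin 8 mm thick, top z 45, at (-14, -31). When home, the blank's long axis lies at y = 15 mm, its handle overhanging the -x edge
- end_stop_face (a point): middle of the face (looking to the jig's -x) of the dark wooden end stop, at jig x 85, y 15, z 29 mm; axes as the jig's. The stop is 20 mm thick (x), 56 mm wide (y), its top at z = 44 mm
- brush_blank: the loose wooden hair-brush blank, 0.1 kg, 228 x 56 x 22 mm, flat on the board. Origin under its middle; +x from handle to head. Head 56 mm wide, x -4 to 114 mm, tip blunt; handle 25 mm wide, rounded end at x -114 mm, overhanging the board. Starts 20 to 40 mm short of the end stop, up to 2 degrees askew, between pins and cam; slides on the board with about 0.5 N
- head_tip (a point): middle of the blank's head tip, half-way up its thickness; axes as the blank's
- handle_end (a point): outermost point of the blank's handle end, half-way up its thickness, about 29 mm over the table; outside the board
- cam_lever (a joint): angle of the cam lever, rad, growing clockwise seen from above. At 0 (fully open) the arm points at 275 degrees in the jig frame (about -y); at 1.66 (locked stop) along -x. Starts open at 0.25 to 0.5 and stays where it is left. Swinging takes about 4 N at the grip; with the blank home the cam meets the head at about 1.4, then up to 20 N; let go, it springs back up to 0.07
- cam_pivot (a point): point on the lever's vertical pivot axis at the height of the red grip's middle (45 mm over the table), at jig x 21, y -42 mm; axes as the jig's
- lever_grip (a point): point on the axis of the red round grip where a finger can push, 75 mm from the pivot, 45 mm over the table. The grip is 18 mm thick (z 36 to 54 mm), and runs level from about 45 to 108 mm from the pivot; between it and the pivot a steel bar 14 mm wide, and an eccentric cam below
- oil_can: grey oil can with a thin spout, 64 mm round, 155 mm tall; origin under its middle. Leave alone
- sanding_block: brown sanding block, 64 x 108 x 31 mm (long along its y); origin under its middle. Leave alone
- screwdriver: screwdriver with a red handle, 25 mm thick, 188 mm long along its y, lying on the table; origin under its middle. Leave alone

How it is judged (in metres and radians):
On the way, in this order (a step that is already met when the one before it is completed fails the run):
1. the blank is pushed home, its head tip against the end stop (within 4 mm), while the lever is still open (x of head_tip in the frame of end_stop_face above -0.004 m and y of head_tip in the frame of end_stop_face between -0.01 and 0.01 m and z of head_tip in the frame of end_stop_face below 0.004 m and angle between brush_blank's own z axis and vertical below 0.08 rad and value of joint cam_lever below 1 rad), for 0.2 s.
2. the lever is swung to its locked end and the cam bears on the blank (value of joint cam_lever above 1.5 rad and contact force between cam_lever and brush_blank above 5 N), for 0.2 s.
At the end, for the whole second after the job is handed in: the head tip is within 4 mm of the end stop and within 10 mm of its middle, the blank flat on the board and in line with it (0.06 rad), the lever beyond 1.5 rad (its stop is at 1.66) with the cam pressing on the blank (over 5 N), all at rest (all of step 2 and x of head_tip in the frame of end_stop_face above -0.004 m and y of head_tip in the frame of end_stop_face between -0.01 and 0.01 m and z of head_tip in the frame of end_stop_face below 0.004 m and angle between brush_blank's own z axis and vertical below 0.08 rad and angle between the x axis of brush_blank and the x axis of cam_jig, either way round below 0.06 rad and linear speed of brush_blank below 0.01 m/s); the robot touches nothing.
It fails at once if the blank is lifted (over 10 mm) or tipped (z of brush_blank in the frame of cam_jig above 0.028 m or angle between brush_blank's own z axis and vertical above 0.25 rad).
It fails at once if the blank or the lever is pushed with the gripper body or the arm instead of the fingers (contact force between the arm and brush_blank above 3 N or contact force between the arm and cam_lever above 3 N).
It fails at once if the oil can is knocked or moved (over 20 mm) or tipped (distance of oil_can from where it was at the start of the episode above 0.02 m or angle between oil_can's own z axis and vertical above 0.35 rad).
It fails at once if the sanding block is knocked or moved (over 20 mm) or tipped (distance of sanding_block from where it was at the start of the episode above 0.02 m or angle between sanding_block's own z axis and vertical above 0.35 rad).
It fails at once if the screwdriver is knocked or moved (over 20 mm) or tipped (distance of screwdriver from where it was at the start of the episode above 0.02 m or angle between screwdriver's own z axis and vertical above 0.35 rad).
It also fails if it takes over 64 s, if anything falls off the work surface, if the arm or the gripper's body presses on something with over 40 N, if the wrist force passes 120 N, or if a joint passes its speed limit or range.

## Robot

A 6-joint arm with a two-finger parallel gripper is mounted at the origin on a cart in front of the work surface, level with it; the furniture and walls round the work are solid. World frame = base frame: x ahead of the robot, y to its left, z up, the work surface at z = 0. Lengths are in mm, angles in rad, forces in N, time in s.
With the tool pointing down it reaches from about 325 to 750 mm from the base axis. Payload 7.6 kg.
Tool frame: the origin (TCP) lies between the finger pads; the fingertips stand 22 mm ahead of it and the grasp point (between the pads) lies 3 mm ahead of it; z points along the fingers, y is the line along which they close (so a half turn about z gives the same grasp; the last joint's range is limited). The gripper opens to 85 mm and grips with 20 to 120 N. Pads are 22 mm wide; open, the fingers measure 114 mm over their backs; the gripper's body (76 mm by 85 mm) begins 54 mm behind the grasp point. The pads swing forward as they close: fully open they stand 13 mm farther back than shut.
Start: joints at [1.271, 0.052, 1.401, -0, 1.689, -0.07], TCP at [119.567, 511.221, 253.323] pointing down, gripper open.
Joint ranges: [-2.9, 2.9], [-0.91, 2.17], [0.12, 2.37], [-1.06, 4.2], [0.26, 2.73], [-2.93, 2.93]. Speed limits (rad/s): [2.57, 2.57, 3.01, 3.14, 3.14, 3.14].

## Interface

Orientations are given as a unit quaternion [x, y, z, w].
In Python, from bench import env gives the robot as it stands. The module is installed in compiled form; this text tells all that it offers.
- The arm moves only by the tool drive_tool, never from a script. Its argument "plan" is a list of rows, each a list of 7 numbers: the shift along the tool's x, y, z in mm, then the turn, a rotation vector about the tool's x, y, z in rad, then the opening, from -1 (shut) to 1 (fully open). A call has 1 to 8 rows; each row shifts and turns the commanded pose from where the row before left it, along the tool's axes as they then stand; what a row does not reach is not made up. A row lasts 1/10 s, in which the tool goes at most 50 mm and 8.59 degrees, less where a joint would pass 70% of its speed; a pose out of reach is approached as far as the arm can. A call with a gripper value outside its range is refused whole. The fingers move at their own pace and stop on an object; "squeeze" is the grip in N (left out, the last holds). Time passes only in rows, so rows that do not move let the fingers close. It gives the time, the measured TCP pose, the force, the opening and the grip force at its end, in the units of the state.
- env.observe(): the state, without advancing time (a new reading comes with each control period).
- env.capture(name): name is "scene" or "side" or "wrist"; returns a dict with "pixels" (400x640x3 uint8, red, green, blue), "fx", "fy", "cx", "cy" (pixels), "distortion" ([k1, k2, p1, p2, k3] as OpenCV has them; the pictures are not rectified), "T" (4x4, takes a point from camera to world coordinates). Camera axes: x right, y down, z forward; pixel columns grow to the right and rows downward; lengths in mm; the calibration is good to about 2 mm. A picture is of the moment at which its call begins. There is no depth.
- env.finish_job(): hands the job in; it is judged then, once.
The state is a dict: "clock": time; "joint_pos": joint angles; "qd": joint speeds; "joint_efforts": joint torques, N m; "tcp_pos": TCP position; "tool_rot": TCP orientation; "contact_force": force on the tool from outside, world axes, zero at the start; "wrist_torque": the same for the moment, N m; "width": opening from 0.0 (shut) to 1.0 (fully open); "gripper_force": force on a finger pad.
Only numpy, scipy, OpenCV 4.12 (cv2) and the standard library are available. Lean on these libraries where they do the work, as an engineer would, in place of code of your own. Each camera call takes 0.05 s, during which the arm holds its last target. There are 200 camera calls.

## Working session

There is one attempt and no reset: what is moved stays moved. The work goes in short steps, Python scripts to look and compute and a tool call to move; the robot and the scene stay as the last step left them, time stands still between calls to the robot, and variables do not carry over. Pictures are saved under pics/ and viewed, at most 12 in all, crops included, and the job is handed in when it is done.

Besides the shell and the picture viewer there is one more tool, called after "Call:" as name(argument=value, ...), one argument or row to a line, values as JSON. drive_tool: Moves the arm, as the interface text tells. Its arguments: {"type":"object","properties":{"plan":{"type":"array","items":{"type":"array","items":{"type":"number"}}},"squeeze":{"type":"number"}},"required":["plan"]}

```bash
mkdir -p pics
cat > h.py <<'E'
import numpy as np, cv2
from bench import env
from scipy.spatial.transform import Rotation as R
def K(c): return np.array([[c['fx'],0,c['cx']],[0,c['fy'],c['cy']],[0,0,1]],float), np.array(c['distortion'],float)
def ray(c,uv,z):
    k,d=K(c); p=cv2.undistortPoints(np.array(uv,float).reshape(-1,1,2),k,d)[:,0]
    T=np.array(c['T']); D=np.c_[p,np.ones(len(p))]@T[:3,:3].T; o=T[:3,3]
    z=np.broadcast_to(z,len(p)); return o+D*((z-o[2])/D[:,2])[:,None]
def proj(c,P):
    k,d=K(c); T=np.linalg.inv(np.array(c['T'])); return cv2.projectPoints(np.array(P,float).reshape(-1,1,3),cv2.Rodrigues(T[:3,:3])[0],T[:3,3],k,d)[0][:,0]
def save(c,n): cv2.imwrite('pics/'+n,np.array(c['pixels'])[:,:,::-1])
E
python3 - <<'E'
from h import *
import pickle
s=env.observe(); print(s['tcp_pos'],s['tool_rot'])
for n in('scene','side','wrist'):
    c=env.capture(n); save(c,n+'0.png'); pickle.dump(c,open(n+'.pkl','wb')); print(n,np.round(c['T'],2).tolist(),c['fx'])
E
```

```text
[119.47067551 510.95249666 252.46590528] [ 1.14636064e-01  9.93407247e-01 -7.70461282e-04 -1.47595774e-04]
scene [[0.88, -0.21, 0.42, 98.31], [-0.47, -0.36, 0.81, -722.91], [-0.02, -0.91, -0.41, 489.58], [0.0, 0.0, 0.0, 1.0]] 405.56538349997203
side [[1.0, 0.03, -0.04, 561.67], [0.05, -0.5, 0.86, -738.48], [0.01, -0.86, -0.51, 603.73], [0.0, 0.0, 0.0, 1.0]] 450.73214620474954
wrist [[0.23, 0.93, 0.29, 43.34], [0.97, -0.22, -0.07, 529.03], [-0.0, 0.3, -0.95, 373.37], [0.0, 0.0, 0.0, 1.0]] 287.4608942442373
```

View pics/scene0.png

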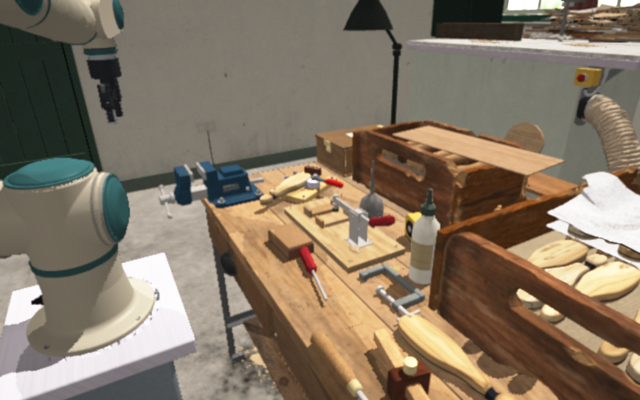

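View pics/side0.png

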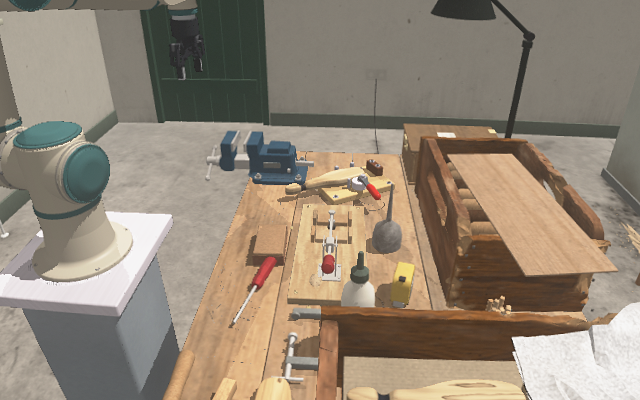

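View pics/wrist0.png

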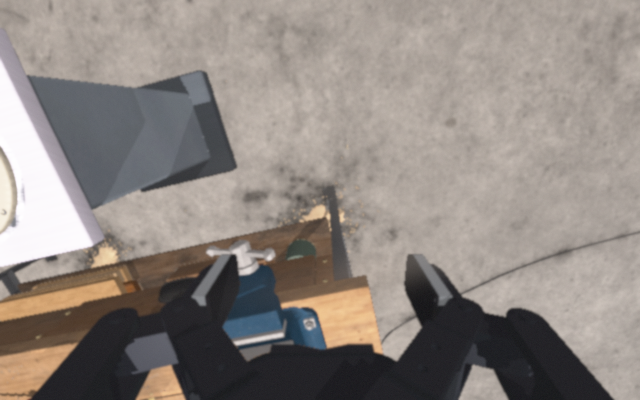

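The side view shows the cam jig around (350,185), with the blank's handle to the left at (290,190), the red grip at (372,190), the oil can at (388,235), the sanding block at (272,240) and the screwdriver at (262,275). The board at (330,240) carrying a toggle clamp is a different fixture. The scene view shows the same jig at (300,185). The wrist view shows only the vise and the floor. I'll enlarge the side view next.

Run:
```python
from h import *
import pickle
c=pickle.load(open('side.pkl','rb')); s=pickle.load(open('scene.pkl','rb'))
a=np.array(c['pixels'])[140:220,275:405,::-1]; b=np.array(s['pixels'])[155:220,245:375,::-1]
a=cv2.resize(a,None,fx=5,fy=5,interpolation=3);b=cv2.resize(b,None,fx=3,fy=3,interpolation=3)
o=np.zeros((a.shape[0]+b.shape[0],650,3),np.uint8);o[:a.shape[0]]=a;o[a.shape[0]:,:b.shape[1]]=b
cv2.imwrite('pics/crop1.png',o)
print(ray(c,[[289,190],[375,192],[388,250],[272,258],[350,190]],[29,45,0,0,30]).round())
```

```text
[[430. 244.  29.]
 [645. 222.  45.]
 [669.  49.   0.]
 [421.   6.   0.]
 [585. 253.  30.]]
```

View pics/crop1.png

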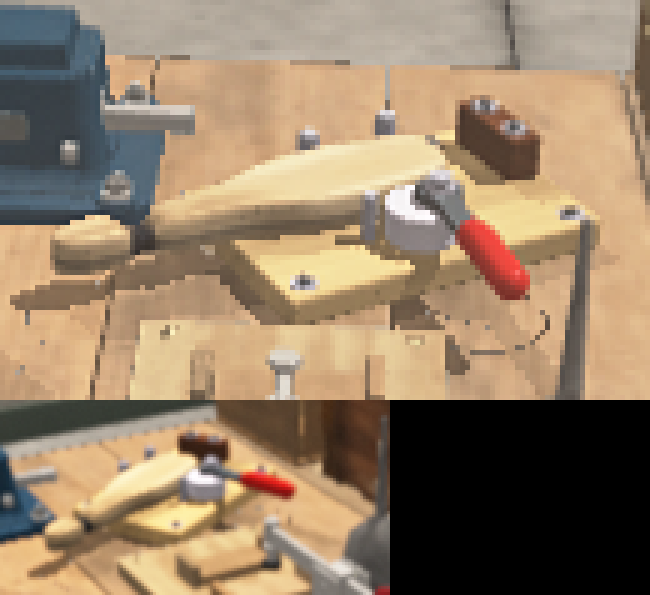

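The crop shows the blank lying from lower left to upper right. Its handle end is at crop (52,245), the pins at (308,129) and (386,113), the end stop at (498,135), and the red grip runs from (465,230) to (522,290). I'll fit the jig pose to these points.

```bash
cat > fit.py <<'E'
from h import *
import pickle
from scipy.optimize import least_squares
c=pickle.load(open('side.pkl','rb')); s=pickle.load(open('scene.pkl','rb'))
u=lambda p:np.array(p)/5+[275,140]
v=lambda p:(np.array(p)-[0,400])/3+[245,155]
J=np.array([[-8,46,44],[41,48,44],[-80,-68,18],[110,-68,18],[85,-13,44],[105,-13,44],[85,43,44]],float)
U=u([[308,129],[386,115],[290,312],[600,220],[513,144],[540,138],[458,100]])
JS=np.array([[-8,46,44],[41,48,44]]);US=v([[124,464],[150,451]])
def W(q,P): 
    a=q[2];return np.array(P)@np.array([[np.cos(a),np.sin(a),0],[-np.sin(a),np.cos(a),0],[0,0,1]])+[q[0],q[1],0]
if __name__=='__main__':
    f=lambda q:np.r_[(proj(c,W(q,J))-U).ravel(),(proj(s,W(q,JS))-US).ravel()]
    r=least_squares(f,[580,250,.4],loss='soft_l1');q=r.x;print(q,f(q).reshape(-1,2).round(1).tolist())
    # lever grip end and handle end
    e=ray(c,u([[515,283],[52,248]]),[45,29]);he=ray(s,v([[45,538]]),29)
    def inv(P): 
        a=q[2];return (P-[q[0],q[1],0])@np.array([[np.cos(a),-np.sin(a),0],[np.sin(a),np.cos(a),0],[0,0,1]])
    g=inv(e);print('jig grip end, handle',g.round(1),inv(he).round(1)); d=g[0]-[21,-42,45];print('lever',np.hypot(*d[:2]),np.degrees(np.arctan2(d[1],d[0])))
    print('handle W',e[1],he); print('lever grip W locked',W(q,[[-54,-42,45]]),'pivot',W(q,[[21,-42,45]]))
    print('home handle',W(q,[[85-228,15,29]]))
E
python3 fit.py
```

```text
[5.77952289e+02 3.14797923e+02 5.29794866e-01] [[0.0, 1.3], [-0.4, 0.2], [0.2, -1.2], [0.9, 0.4], [-0.3, 0.3], [0.5, -0.0], [-0.3, 0.8], [-0.4, -0.7], [-0.5, -1.4]]
jig grip end, handle [[   5.6 -136.3   45. ]
 [-170.5   20.    29. ]] [[-167.8   19.4   29. ]]
lever 95.52687007973913 -99.26687521848473
handle W [420.68819716 245.86010934  29.        ] [[423.31920821 246.73498622  29.        ]]
lever grip W locked [[552.58007426 251.26642907  45.        ]] pivot [[617.29838083 289.16815456  45.        ]]
home handle [[446.97570577 255.47562781  29.        ]]
```

Call:
drive_tool(
  plan=[
    [-46,-8,-3,0,0,0,1],
    [-46,-8,-3,0,0,0,1],
    [-46,-8,-3,0,0,0,1],
    [-46,-8,-3,0,0,0,1],
    [-46,-8,-3,0,0,0,1],
    [-46,-8,-3,0,0,0,1],
    [-46,-8,-3,0,0,0,1],
    [-46,-8,-3,0,0,0,1],
  ],
)

```text
clock: 0.95
tcp_pos: [464.9, 364.0, 277.2]
tool_rot: [0.115, 0.993, -0.0, -0.0]
contact_force: [-0.9, 0.5, 0.6]
width: 1.001
gripper_force: 0.0
```

Call:
drive_tool(
  plan=[
    [-46,-8,0,0,0,0,1],
    [-46,-8,0,0,0,0,1],
    [-46,-8,0,0,0,0,1],
    [0,0,0,0,0,-0.14,1],
    [0,0,0,0,0,-0.14,1],
    [0,0,0,0,0,-0.14,1],
    [0,0,0,0,0,-0.14,1],
    [0,0,0,0,0,-0.14,1],
  ],
)

```text
clock: 1.75
tcp_pos: [592.2, 310.2, 276.7]
tool_rot: [-0.236, 0.972, -0.0, -0.0]
contact_force: [0.0, -0.5, -0.8]
width: 1.0
gripper_force: 0.0
```

Run:
```python
from h import *
import pickle
s=env.observe(); print(s['clock'],s['tcp_pos'],s['joint_pos'],R.from_quat(s['tool_rot']).as_matrix().round(3).tolist())
c=env.capture('wrist'); save(c,'wrist1.png'); pickle.dump(c,open('wrist1.pkl','wb'))
```

```text
1.75 [592.21053039 310.20232485 276.6768232 ] [ 4.27246520e-01  4.72041740e-01  8.59604834e-01  1.04167796e-04
  1.81094020e+00 -1.61937901e+00] [[-0.889, -0.458, -0.001], [-0.458, 0.889, -0.0], [0.001, 0.0, -1.0]]
```

View pics/wrist1.png

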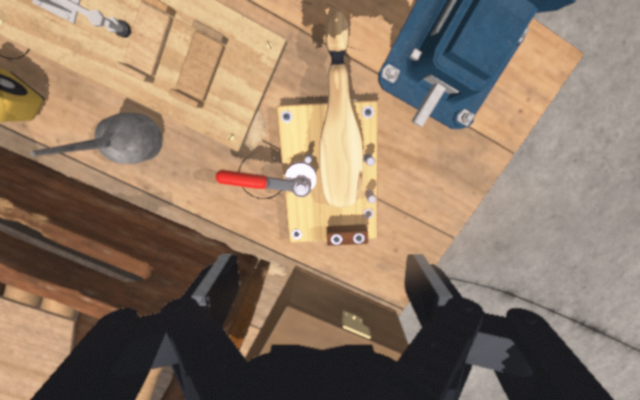

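The wrist view shows the board's corners at (279,103), (378,99), (291,243) and (378,240). The pin tops are at (370,161) and (371,198), and the lever stop pin is at (308,160). The blank runs from its handle end at (338,12) to its tip at (340,207), and the red grip's end is at (217,177). The vise is beside the handle at (385,75), and the crate is at the lower left.

```bash
cat > fit2.py <<'E'
from fit import *
w=pickle.load(open('wrist1.pkl','rb'))
JW=np.array([[-80,-68,18],[-80,60,18],[110,-68,18],[110,60,18],[-8,46,44],[41,48,44],[-14,-31,45]],float)
UW=np.array([[279,103],[378,99],[291,243],[378,240],[370,160],[371,198],[308,160]],float)
fs=lambda q:np.r_[(proj(c,W(q,J))-U).ravel(),(proj(s,W(q,JS))-US).ravel()]
fw=lambda q:(proj(w,W(q,JW))-UW).ravel()
for f in (fw,lambda q:np.r_[fs(q),fw(q)]):
    q=least_squares(f,[580,310,.5],loss='soft_l1').x; print(q.round(3),f(q).reshape(-1,2).round(1).tolist())
def inv(P): 
    a=q[2];return (P-[q[0],q[1],0])@np.array([[np.cos(a),-np.sin(a),0],[np.sin(a),np.cos(a),0],[0,0,1]])
P=ray(w,[[338,12],[340,207],[217,178],[380,75],[390,82],[472,128],[152,140],[160,150],[266,262],[239,150],[285,45],[382,60]],[29,29,45,0,20,0,0,30,0,18,18,90])
print(np.c_[P,inv(P)].round())
E
python3 fit2.py
```

```text
[5.76840e+02 3.20209e+02 5.30000e-01] [[-2.8, 2.0], [0.3, 0.1], [-1.6, -0.3], [-0.3, -1.7], [0.8, 0.5], [1.4, 0.3], [0.2, -0.9]]
[5.77162e+02 3.19772e+02 5.26000e-01] [[-0.2, 0.4], [-0.6, -0.6], [-0.2, -2.3], [0.5, -0.4], [-0.6, -0.5], [0.2, -0.8], [-0.6, 0.0], [-1.3, -1.2], [-1.3, -1.9], [-3.0, 1.8], [0.1, 0.4], [-2.3, -0.4], [-1.0, -1.5], [0.4, 0.7], [0.9, 0.5], [-0.2, -0.9]]
[[ 419.  243.   29. -175.   13.   29.]
 [ 621.  354.   29.   56.    7.   29.]
 [ 654.  195.   45.    4. -147.   45.]
 [ 449.  321.    0. -110.   66.    0.]
 [ 454.  334.   20.  -99.   74.   20.]
 [ 448.  466.    0.  -38.  191.    0.]
 [ 662.   86.    0.  -44. -245.    0.]
 [ 659.  113.   30.  -33. -220.   30.]
 [ 761.  301.    0.  150. -109.    0.]
 [ 616.  201.   18.  -26. -122.   18.]
 [ 476.  202.   18. -147.  -51.   18.]
 [ 453.  306.   90. -114.   50.   90.]]
```

Call:
drive_tool(
  plan=[
    [42,4,0,0,0,0,-1],
    [42,4,0,0,0,0,-1],
    [42,4,0,0,0,0,-1],
    [42,4,0,0,0,0,-1],
    [41,4,0,0,0,0,-1],
    [0,0,30,0,0,-0.05,-1],
    [0,0,40,0,0,0,-1],
    [0,0,40,0,0,0,-1],
  ],
)

```text
clock: 2.6
tcp_pos: [396.7, 233.4, 166.7]
tool_rot: [-0.256, 0.967, 0.0, 0.001]
contact_force: [-0.3, -0.7, -0.8]
width: 0.005
gripper_force: 0.0
```

Call:
drive_tool(
  plan=[
    [0,0,40,0,0,0,-1],
    [0,0,30,0,0,0,-1],
    [0,0,0,0,0,0,-1],
  ],
)

```text
clock: 2.9
tcp_pos: [394.2, 232.2, 93.0]
tool_rot: [-0.256, 0.967, -0.001, -0.004]
contact_force: [-0.5, -0.1, 0.3]
width: -0.002
gripper_force: 0.0
```

Run:
```python
from h import *
import pickle
s=env.observe(); print(s['clock'],s['tcp_pos'],s['joint_pos'],s['width'],R.from_quat(s['tool_rot']).as_matrix().round(3).tolist())
c=env.capture('wrist'); d=env.capture('side'); pickle.dump((c,d),open('w2.pkl','wb'))
a=np.array(c['pixels'])[:,:,::-1]; b=cv2.resize(np.array(d['pixels'])[130:240,250:410,::-1],None,fx=2.5,fy=2.5,interpolation=3)
o=np.zeros((400+0,640,3),np.uint8); o[:]=a; o=np.hstack([cv2.resize(a,(400,250)),b[:250] if b.shape[0]>=250 else b]); cv2.imwrite('pics/w2.png',o); print(o.shape)
```

```text
2.9 [394.24634649 232.1657881   92.95177196] [ 4.51435448e-01 -1.26520408e-02  1.79481405e+00  5.87348357e-05
  1.36838808e+00 -1.63726271e+00] -0.001674256840654327 [[-0.869, -0.495, -0.008], [-0.495, 0.869, -0.004], [0.009, 0.001, -1.0]]
(250, 800, 3)
```

View pics/w2.png

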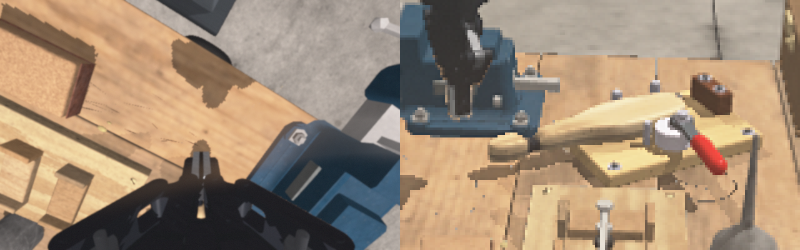

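The side view shows the shut fingertips just left of the handle and clear of the vise. I'll go down and push.

Call:
drive_tool(
  plan=[
    [0,0,30,0,0,0,-1],
    [0,0,28,0,0,0,-1],
    [0,0,0,0,0,0,-1],
    [-8,0,0,0,0,0,-1],
    [-6,0,0,0,0,0,-1],
    [-5,0,0,0,0,0,-1],
    [-5,0,0,0,0,0,-1],
    [-5,0,0,0,0,0,-1],
  ],
)

```text
clock: 3.8
tcp_pos: [422.7, 248.2, 39.9]
tool_rot: [-0.257, 0.966, 0.0, 0.0]
contact_force: [-0.2, 0.1, 0.2]
width: 0.004
gripper_force: 0.4
```

Call:
drive_tool(
  plan=[
    [-3,0,0,0,0,0,-1],
    [-3,0,0,0,0,0,-1],
    [-3,0,0,0,0,0,-1],
    [-2,0,0,0,0,0,-1],
    [-2,0,0,0,0,0,-1],
  ],
)

```text
clock: 4.3
tcp_pos: [433.4, 254.3, 39.3]
tool_rot: [-0.257, 0.966, 0.0, -0.0]
contact_force: [-1.0, -1.0, -0.1]
width: -0.0
gripper_force: 0.3
```

```bash
cat > look.py <<'E'
from h import *
import pickle,sys
s=env.observe(); t=s['tcp_pos'];a=.526;d=t[:2]-np.array([577.2,319.8])
print(s['clock'],t.round(1),'jig',(d@[np.cos(a),np.sin(a)]).round(1),(d@[-np.sin(a),np.cos(a)]).round(1),np.round(s['contact_force'],1),np.round(s['joint_pos'],2))
d=env.capture('side'); pickle.dump(d,open(sys.argv[1]+'.pkl','wb'))
cv2.imwrite('pics/'+sys.argv[1]+'.png',cv2.resize(np.array(d['pixels'])[125:235,270:420,::-1],None,fx=5,fy=5,interpolation=3))
E
python3 look.py p1
```

```text
4.3 [433.4 254.3  39.3] jig -157.2 15.6 [-1.  -1.  -0.1] [ 0.46  0.18  1.71  0.    1.25 -1.63]
```

View pics/p1.png

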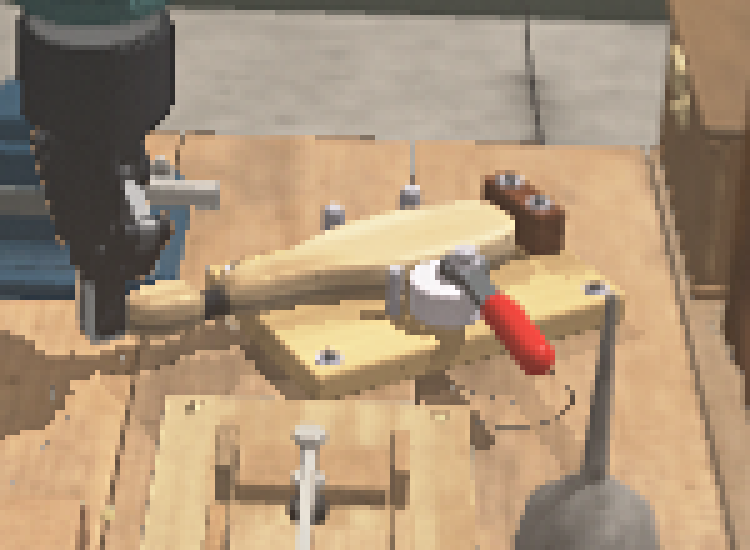

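The picture shows the finger on the handle end at (110,310) and the tip (515,225) nearly at the stop. I'll push on gently until the force rises.

Call:
drive_tool(
  plan=[
    [-1.5,0,0,0,0,0,-1],
    [-1,0,0,0,0,0,-1],
    [-1,0,0,0,0,0,-1],
  ],
)

```text
clock: 4.65
tcp_pos: [436.3, 256.1, 39.3]
tool_rot: [-0.257, 0.966, 0.0, -0.0]
contact_force: [-0.2, -0.3, 0.3]
width: -0.003
gripper_force: 0.3
```

Call:
drive_tool(
  plan=[
    [-1,0,0,0,0,0,-1],
    [-1,0,0,0,0,0,-1],
  ],
)

```text
clock: 4.85
tcp_pos: [437.3, 256.6, 39.2]
tool_rot: [-0.257, 0.966, -0.0, -0.001]
contact_force: [-8.0, -4.8, 5.8]
width: 0.001
gripper_force: 4.8
```

Call:
drive_tool(
  plan=[
    [-1,0,0,0,0,0,-1],
    [-1,0,0,0,0,0,-1],
  ],
)

```text
clock: 5.05
tcp_pos: [437.5, 256.7, 39.0]
tool_rot: [-0.257, 0.966, -0.001, -0.004]
contact_force: [-17.7, -10.4, 14.2]
width: 0.0
gripper_force: 10.2
```

Call:
drive_tool(
  plan=[
    [1,0,0,0,0,0,-1],
    [1,0,0,0,0,0,-1],
    [1,0,0,0,0,0,-1],
    [20,0,0,0,0,0,-1],
    [0,0,-45,0,0,0,-1],
    [0,0,-45,0,0,0,-1],
    [0,0,-45,0,0,0,-1],
    [0,0,0,0,0,0,-1],
  ],
)

```text
clock: 5.85
tcp_pos: [422.8, 248.1, 181.9]
tool_rot: [-0.257, 0.966, 0.001, 0.007]
contact_force: [-0.4, -0.6, 0.2]
width: 0.003
gripper_force: 0.0
```

```bash
python3 look.py p2
python3 - <<'E'
from h import *
import pickle
w=pickle.load(open('wrist1.pkl','rb'))
for z in(0,60,120): print(ray(w,[[240,258],[150,205],[60,165],[0,140]],z).round())
E
```

```text
5.85 [422.8 248.1 181.9] jig -169.6 15.5 [-0.4 -0.6  0.2] [ 0.46 -0.02  1.62  0.    1.53 -1.64]
[[ 774.  262.    0.]
 [ 754.  111.    0.]
 [ 756.  -22.    0.]
 [ 760. -108.    0.]]
[[736. 264.  60.]
 [719. 136.  60.]
 [721.  23.  60.]
 [724. -50.  60.]]
[[698. 266. 120.]
 [684. 161. 120.]
 [685.  67. 120.]
 [688.   8. 120.]]
```

View pics/p2.png

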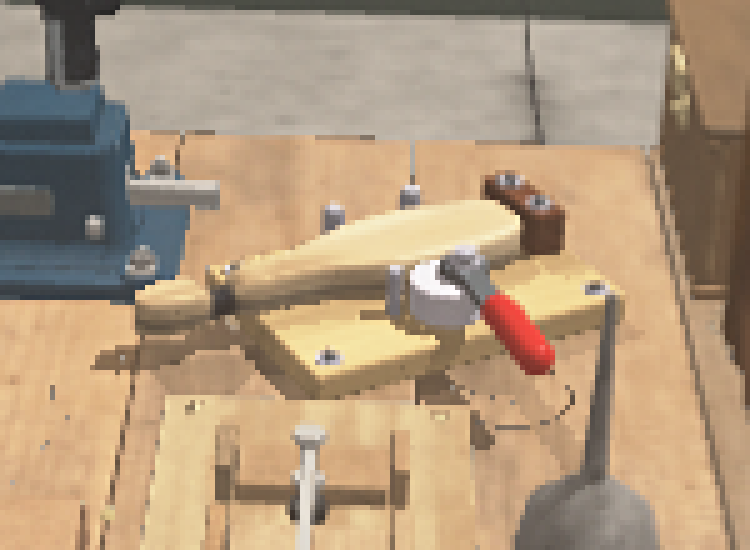

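The blank's tip is butted on the stop at (525,235) and the lever is still open. Next I'll move the finger to the far side of the grip.

Call:
drive_tool(
  plan=[
    [-36,-22,0,0,0,0,-1],
    [-36,-22,0,0,0,0,-1],
    [-36,-22,0,0,0,0,-1],
    [-36,-22,0,0,0,0,-1],
    [-36,-22,0,0,0,0,-1],
    [-35,-21,0,0,0,0,-1],
    [0,0,0,0,0,0.13,-1],
    [0,0,0,0,0,0.03,-1],
  ],
)

```text
clock: 6.7
tcp_pos: [672.1, 239.3, 169.7]
tool_rot: [-0.177, 0.984, -0.0, -0.002]
contact_force: [-0.0, 0.9, 1.3]
width: -0.001
gripper_force: 0.0
```

Call:
drive_tool(
  plan=[
    [0,0,40,0,0,0,-1],
    [0,0,25,0,0,0,-1],
    [0,0,0,0,0,0,-1],
  ],
)

```text
clock: 7.0
tcp_pos: [668.9, 239.0, 101.8]
tool_rot: [-0.179, 0.984, -0.001, -0.006]
contact_force: [0.5, 0.4, -1.0]
width: -0.001
gripper_force: 0.0
```

```bash
python3 look.py p3
```

```text
7.0 [668.9 239.  101.8] jig 38.7 -115.9 [ 0.5  0.4 -1. ] [ 0.29  0.67  0.93  0.    1.55 -1.64]
```

View pics/p3.png

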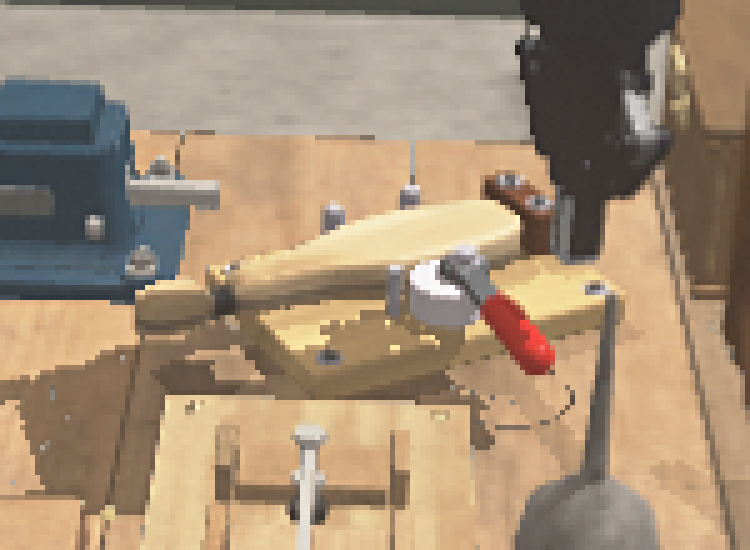

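The fingertip at (575,255) is above and to the right of the grip. I'll back off a little, go down to grip height, and then sweep.

Call:
drive_tool(
  plan=[
    [-5,0,0,0,0,0,-1],
    [0,0,25,0,0,0,-1],
    [0,0,25,0,0,0,-1],
    [0,0,0,0,0,0,-1],
    [0,0,0,0,0,0,-1],
  ],
)

```text
clock: 7.55
tcp_pos: [677.0, 241.8, 61.1]
tool_rot: [-0.179, 0.984, 0.0, 0.001]
contact_force: [0.4, 0.1, 1.5]
width: -0.005
gripper_force: 0.0
```

```bash
python3 look.py p4
```

```text
7.55 [677.  241.8  61.1] jig 47.1 -117.5 [0.4 0.1 1.5] [ 0.29  0.72  0.94  0.    1.48 -1.64]
```

View pics/p4.png

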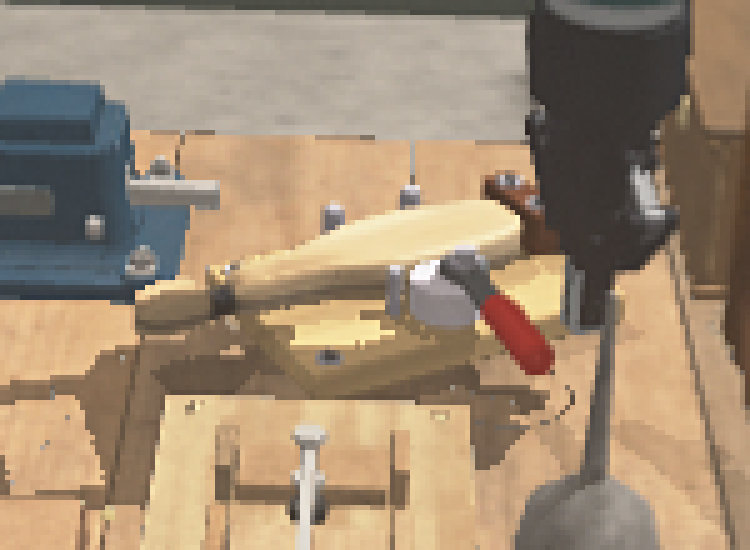

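Call:
drive_tool(
  plan=[
    [0,0,8,0,0,0,-1],
    [0,0,0,0,0,0,-1],
    [6,0,0,0,0,0,-1],
    [5,0,0,0,0,0,-1],
    [5,0,0,0,0,0,-1],
    [8.5,-1.9,0,0,0,0.12,-1],
    [8.5,-1.9,0,0,0,0.12,-1],
    [0,0,0,0,0,0,-1],
  ],
)

```text
clock: 8.4
tcp_pos: [645.6, 227.1, 51.8]
tool_rot: [-0.06, 0.998, 0.0, 0.0]
contact_force: [-0.4, -0.1, 0.2]
width: -0.001
gripper_force: 0.0
```

```bash
cat > lev.py <<'E'
from h import *
s=env.observe();t=s['tcp_pos'];a=.526;d=t[:2]-np.array([577.2,319.8]);d=np.array([d@[np.cos(a),np.sin(a)],d@[-np.sin(a),np.cos(a)]])-[21,-42]
m=R.from_quat(s['tool_rot']).as_matrix();y=np.degrees(np.arctan2(m[1,0],m[0,0])-a)%360
r=np.hypot(*d);ph=np.degrees(np.arctan2(d[1],d[0]))%360
th=ph-np.degrees(np.arcsin(20/r))
print('z',t[2].round(1),'r',r.round(1),'lever(if touching)',np.radians(275-th).round(3),'yaw-implied',np.radians(275-(y+90)).round(3),'F tool',(m.T@s['contact_force']).round(1))
E
python3 lev.py
```

```text
z 51.8 r 73.0 lever(if touching) 0.479 yaw-implied 0.494 F tool [ 0.4 -0.  -0.2]
```

Call:
drive_tool(
  plan=[
    [8.5,-1.9,0,0,0,0.12,-1],
    [8.5,-1.9,0,0,0,0.12,-1],
    [8.5,-1.9,0,0,0,0.12,-1],
    [8.5,-1.9,0,0,0,0.12,-1],
  ],
)

```text
clock: 8.8
tcp_pos: [612.8, 221.5, 51.9]
tool_rot: [0.18, 0.984, 0.0, 0.001]
contact_force: [5.3, 1.4, -2.1]
width: -0.0
gripper_force: 2.3
```

```bash
python3 lev.py; python3 look.py p5
```

```text
z 51.9 r 72.6 lever(if touching) 0.943 yaw-implied 0.975 F tool [-4.5  3.2  2.1]
8.8 [612.8 221.5  51.9] jig -18.6 -102.9 [ 5.3  1.4 -2.1] [ 0.29  0.54  1.22 -0.    1.38 -0.92]
```

View pics/p5.png

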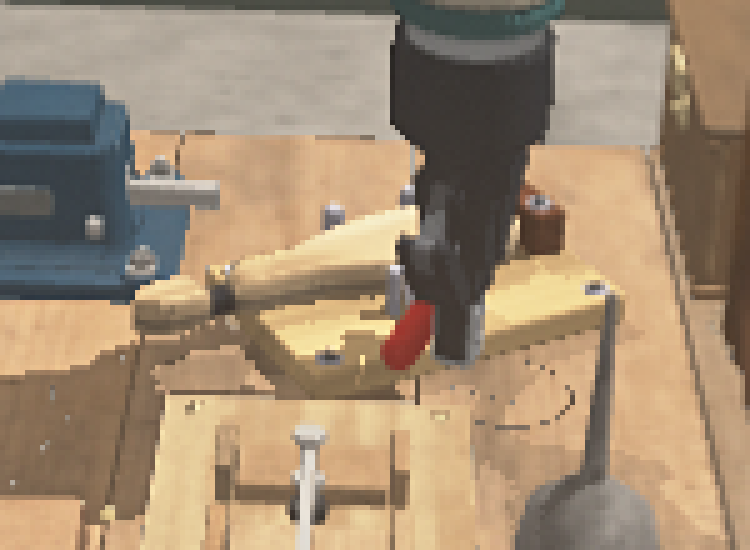

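The finger at (455,340) is sweeping the red grip, now at (405,335), clockwise with about 5 N. I'll keep sweeping.

Call:
drive_tool(
  plan=[
    [8.5,-1.9,0,0,0,0.12,-1],
    [8.5,-1.9,0,0,0,0.12,-1],
    [8.5,-1.9,0,0,0,0.12,-1],
    [8.5,-1.9,0,0,0,0.12,-1],
  ],
)

```text
clock: 9.25
tcp_pos: [580.0, 231.9, 51.8]
tool_rot: [0.408, 0.913, -0.0, 0.001]
contact_force: [4.3, -3.2, -1.0]
width: -0.002
gripper_force: 2.3
```

```bash
python3 lev.py
```

```text
z 51.8 r 72.1 lever(if touching) 1.425 yaw-implied 1.453 F tool [-5.2  1.   1. ]
```

Call:
drive_tool(
  plan=[
    [5,-1.1,0,0,0,0.07,-1],
    [5,-1.1,0,0,0,0.07,-1],
    [4,0,0,0,0,0.04,-1],
    [0,0,0,0,0,0,-1],
  ],
)

```text
clock: 9.65
tcp_pos: [569.8, 239.6, 51.8]
tool_rot: [0.487, 0.874, -0.002, 0.002]
contact_force: [1.2, -10.7, 2.0]
width: -0.0
gripper_force: 5.1
```

```bash
python3 lev.py
```

```text
z 51.8 r 71.7 lever(if touching) 1.605 yaw-implied 1.63 F tool [-9.8 -4.6 -1.9]
```

Cam resistance has started. I'll push to the hard stop without turning the tool any further.

Call:
drive_tool(
  plan=[
    [2,0,0,0,0,0,-1],
    [2,0,0,0,0,0,-1],
    [2,0,0,0,0,0,-1],
    [0,0,0,0,0,0,-1],
  ],
)

```text
clock: 10.05
tcp_pos: [567.8, 242.2, 51.9]
tool_rot: [0.487, 0.873, -0.003, 0.003]
contact_force: [4.8, -20.1, 2.9]
width: -0.001
gripper_force: 10.4
```

```bash
python3 lev.py
```

```text
z 51.9 r 71.1 lever(if touching) 1.652 yaw-implied 1.631 F tool [-19.6  -6.5  -2.7]
```

Call:
drive_tool(
  plan=[
    [2,0,0,0,0,0,-1],
    [2,0,0,0,0,0,-1],
    [0,0,0,0,0,0,-1],
  ],
)

```text
clock: 10.35
tcp_pos: [567.5, 242.5, 52.0]
tool_rot: [0.488, 0.873, -0.005, 0.006]
contact_force: [12.9, -32.3, 1.3]
width: 0.001
gripper_force: 17.2
```

```bash
python3 lev.py
```

```text
z 52.0 r 71.0 lever(if touching) 1.659 yaw-implied 1.633 F tool [-34.2  -5.9  -0.8]
```

The lever is at its stop: the force rises and the finger doesn't move. I'll back off, rise and check.

Call:
drive_tool(
  plan=[
    [-5,0,0,0,0,0,-1],
    [-5,0,0,0,0,0,-1],
    [-20,0,0,0,0,0,-1],
    [0,0,-40,0,0,0,-1],
    [0,0,-40,0,0,0,-1],
    [0,0,-40,0,0,0,-1],
    [-40,0,-10,0,0,0,-1],
    [0,0,0,0,0,0,-1],
  ],
)

```text
clock: 11.15
tcp_pos: [602.8, 188.7, 184.7]
tool_rot: [0.488, 0.873, 0.002, 0.002]
contact_force: [0.5, -0.1, -0.1]
width: 0.002
gripper_force: 0.0
```

```bash
python3 look.py p6
python3 - <<'E'
from h import *
c=env.capture('wrist'); a=np.array(c['pixels'])[:,:,::-1]; b=cv2.imread('pics/p6.png')
o=np.hstack([cv2.resize(a,(400,250)),cv2.resize(b,(400,293))[:250]]); cv2.imwrite('pics/p7.png',o)
E
```

```text
11.15 [602.8 188.7 184.7] jig -43.7 -126.3 [ 0.5 -0.1 -0.1] [ 0.25  0.38  1.16 -0.    1.59 -0.31]
```

View pics/p7.png

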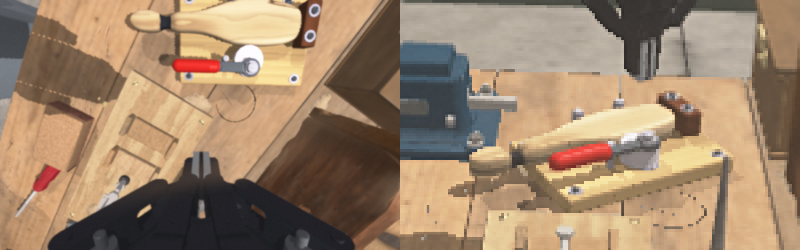

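The wrist view shows the grip (175–250,65) lying along the board's edge at its locked end, with the cam against the head and the tip on the stop at (303,22). I'll hand it in.

```bash
python3 -c "
from bench import env
print(env.finish_job())"
```

```text
the job is handed in; nothing more can be done
None
```

I pushed the blank home against the end stop and swung the cam lever to its locked stop, and it stayed there after I backed off. The job is handed in, but the system returned no verdict.

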